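# Nest the empty yarn-cone sleeve loosely on its peg

## Robot

A 6-joint arm with a two-finger parallel gripper is mounted at the origin on the work surface. World frame = base frame: x ahead of the robot, y to its left, z up, the work surface at z = 0. Lengths are in mm, angles in degrees, forces in N, time in s.
With the tool pointing down it reaches from about 275 to 825 mm from the base axis. Payload 5.2 kg.
Tool frame: the origin (TCP) lies midway between the tips of the shut fingers; the grasp point (between the pads) lies 19 mm behind it; z points along the fingers, y is the direction in which the jaws open and shut (so a half turn about z gives the same grasp; the last joint's range is limited). The gripper opens to 93 mm and grips with 3 to 60 N. Pads are 15 mm wide; open, the fingers measure 128 mm over their backs; the gripper's body (75 mm by 188 mm) begins 65 mm behind the grasp point.
Start: joints at [-84.328, 14.817, 87.949, -0, 77.235, -11.62], TCP at [163.503, -525.14, 179.953] pointing down, gripper open.
Joint ranges: [-179.93, 179.93], [-52.35, 119.4], [10.71, 147.94], [-69.91, 249.91], [12.55, 155.21], [-178.61, 178.61]. Speed limits (degrees/s): [147.25, 147.25, 180, 180, 180, 180].

## Interface

Orientations are given as [roll, pitch, yaw] about the fixed x, y, z axes, in that order (R = Rz(yaw) Ry(pitch) Rx(roll)).
In Python, from bench import status, eyes, arm gives the robot as it stands.
- The arm moves only by the tool jog_arm, never from a script. Its arguments are lists of equal length, an entry for each row: "translation": the shift along the world's x, y, z in mm, a list of three; "rot": the turn, a rotation vector about the world's x, y, z in degrees, a list of three. In form: {"translation": [[dx, dy, dz], ...], "rot": [[rx, ry, rz], ...]}. A call has 1 to 20 rows; each row shifts and turns the commanded pose from where the row before left it; what a row does not reach is not made up. A row lasts 1/12 s, in which the tool goes at most 41.7 mm and 7.16 degrees, less where a joint would pass 70% of its speed; a pose out of reach is approached as far as the arm can. A call with a gripper value outside its range is refused whole. "hand" is the opening, from -1 (shut) to 1 (fully open), so that 0 is half open, set as the call begins (left out, the last holds). The fingers move at their own pace and stop on an object; "squeeze" is the grip in N (left out, the last holds). Time passes only in rows, so rows that do not move let the fingers close. It gives the time, the measured TCP pose, the force and the opening at its end, in the units of the state.
- status.state(): the state, without advancing time (a new reading comes with each control period).
- eyes.camera(name): name is "side" or "top"; returns a dict with "color" (420x560x3 uint8, blue, green, red), "depth" (420x560 float32, mm along the optical axis (not along the pixel's ray), 0 where there is no reading), "camera_matrix" (3x3 intrinsics, pixels), "xyz" and "attitude" of the camera in the world. Camera axes: x right, y up, looking along -z (the intrinsics and any distortion apply to the point x, -y, -z); pixel columns grow to the right and rows downward; lengths in mm; the calibration is good to about 2 mm. A picture is of the moment at which its call begins.
- arm.hand_in(): hands the job in, once; it reports no verdict.
Trained networks look in the newest picture that a camera, given by its name, has taken for a name from the list of things; names that differ only in an ending like _2 or _b are one class to them, and where a whole thing is asked for, a point or a joint stands for the part that bears it (a point fixed in the world has none). Each returns a list of dicts, best first, with "confidence" (0 to 1); they miss things now and then, are a little off and sometimes report something else, mostly with a low value. They report only what shows in the picture. A call takes as long as a camera call. They do not tell look-alikes from the thing itself.
- eyes.boxes_of(camera, query): "xy" ([column, row] in pixels, amid what is visible of it).
- eyes.cut_out(camera, query): "mask" (420x560 bool, what is visible of it) and "xy" ([column, row] in pixels, amid what is visible of it).
- eyes.place_of(camera, query): "xy" ([column, row] in pixels: a listed point, or the origin of a listed thing).
The state is a dict: "time": time; "joints": joint angles; "joint_vel": joint speeds; "tau": joint torques, N m; "ee_pos": TCP position; "tool_rot": TCP orientation; "wrist_force": force on the tool from outside, world axes, zero at the start; "wrist_torque": the same for the moment, N m; "finger_gap": opening from 0.0 (shut) to 1.0 (fully open).
Only numpy, scipy, OpenCV 4.12 (cv2) and the standard library are available. Lean on these libraries where they do the work, as an engineer would, in place of code of your own. Each camera call takes 0.05 s, during which the arm holds its last target.

## Task

Pick up the gold cone sleeve and put it away, wide end down, over the gold tapered peg so that it nests loosely under its own weight. The tapers wedge, so do not press it home or drop it on: stop as they meet and let go. Leave the rose-coloured sleeve standing where it is, and the rose peg empty.

Things in the scene. Friction and masses are not known exactly. Their poses are not given: they have to be found in the camera images.
- gold_sleeve_mid (a point): Gold-yellow hollow tapered sleeve, open both ends, 110 mm tall, standing wide end down: outside diameter 70 mm at the foot, tapering to 36 mm at 78 mm up, then a straight nose 36 mm across for the top 32 mm (grip here from above). Wall 2.5 mm; inside diameter at the foot 65 mm; 60 to 110 g. Point: on its axis half-way up, 55 mm above foot and below top; z towards the nose.
- gold_peg_tip (a point): Gold-yellow solid tapered peg, fixed, on a round wooden foot (100 mm across, 20 mm thick). Point: centre of its flat top, 110 mm above the table; z up. 35 mm across at the top, widening to 74 mm at the wooden foot: the taper inside the sleeves. A nested sleeve rests by taper contact, clear of the foot: its own foot about 40 mm above the table, its half-way point about 15 mm below the peg top.
- rose_sleeve_mid (a point): Dark rose-red sleeve of the same shape and size as the gold one, standing wide end down; a bystander to leave alone. Point: on its axis half-way up, 55 mm above its foot; z towards the nose.
- rose_peg_tip (a point): Dark rose-red peg on a fixed wooden foot, same shape as the gold peg, a bystander that stays empty. The point is the centre of its flat top, 110 mm above the table; z up.
Not all that is in view belongs to the job. What is shaped like the part that bears gold_sleeve_mid but green or turquoise is not meant.

How it is judged:
By the outcome, as a careful person would: the job done as asked, in the order asked, and still so for the second after the job is handed in, with the robot touching nothing.
It also fails if it takes over 38 s, if anything falls off the work surface, if the arm or the gripper's body presses on something with over 40 N, if the wrist force passes 120 N, or if a joint passes its speed limit or range.

## Working session

There is one attempt and no reset: what is moved stays moved. The work goes in short steps, Python scripts to look and compute and a tool call to move; the robot and the scene stay as the last step left them, time stands still between calls to the robot, and variables do not carry over. Pictures are saved under pics/ and viewed, and the job is handed in when it is done.

Besides the shell and the picture viewer there is one more tool, called after "Emit:" in YAML: its name, and indented under it one key for each argument. jog_arm: Moves the arm, as the interface text tells. Its arguments: {"type":"object","properties":{"translation":{"type":"array","items":{"type":"array","items":{"type":"number"}}},"rot":{"type":"array","items":{"type":"array","items":{"type":"number"}}},"hand":{"type":"number"},"squeeze":{"type":"number"}},"required":["translation","rot"]}

```bash
mkdir -p pics; ls
cat > h.py <<'E'
import numpy as np, cv2
from scipy.spatial.transform import Rotation as R
from bench import status, eyes, arm
def world(c,u,v,d=None):
    K=np.array(c["camera_matrix"]); d=c["depth"][int(round(v)),int(round(u))] if d is None else d
    p=np.array([(u-K[0,2])/K[0,0]*d, -(v-K[1,2])/K[1,1]*d, -d])
    return R.from_euler('xyz',c["attitude"],degrees=True).apply(p)+np.array(c["xyz"])
def cloud(c):
    K=np.array(c["camera_matrix"]); v,u=np.mgrid[0:420,0:560]; d=c["depth"]
    p=np.stack([(u-K[0,2])/K[0,0]*d, -(v-K[1,2])/K[1,1]*d, -d],-1)
    w=R.from_euler('xyz',c["attitude"],degrees=True).apply(p.reshape(-1,3))+np.array(c["xyz"])
    w=w.reshape(420,560,3); w[d==0]=np.nan; return w
E
python3 - <<'E'
from h import *
print(status.state())
for n in("top","side"):
    c=eyes.camera(n); cv2.imwrite(f"pics/{n}0.png",c["color"]); print(n,c["xyz"],c["attitude"],np.array(c["camera_matrix"]).tolist(),[k for k in c])
    np.savez(f"{n}0.npz",**{k:np.array(v) for k,v in c.items() if k in("color","depth","camera_matrix","xyz","attitude")})
    for q in("gold_sleeve_mid","gold_peg_tip","rose_sleeve_mid","rose_peg_tip"):
        print(q,[(np.round(r["xy"]),round(r["confidence"],2)) for r in eyes.place_of(n,q)])
E
```

```text
pics
{'time': 0.0, 'joints': array([-8.43278917e+01,  1.48580863e+01,  8.80114431e+01,  2.78515271e-03,
        7.72347751e+01, -1.16205832e+01]), 'joint_vel': array([ 0.09054739,  0.05860959, -0.08992359,  0.10804909,  0.03495288,
       -0.0099524 ]), 'tau': array([-6.50888614e-04, -4.37313759e+01, -2.83999050e+01,  7.18936441e-02,
        4.12771152e-02, -1.58862167e-04]), 'ee_pos': array([ 163.45879512, -524.50105045,  179.1262401 ]), 'tool_rot': array([-1.79898380e+02, -2.36695658e-02,  1.72920527e+01]), 'wrist_force': array([ 0.08985514, -0.45885769, -0.29758099]), 'wrist_torque': array([-0.00103156, -0.02537621,  0.01231084]), 'finger_gap': 0.9994880163458624}
top [ 474.50942027  -34.89678604 1147.06096167] [  3.84117919   1.27191087 -88.86347863] [[499.6485047338238, 0.0, 285.10158864019576], [0.0, 499.6485047338238, 217.86406468414566], [0.0, 0.0, 1.0]] ['color', 'depth', 'camera_matrix', 'xyz', 'attitude']
gold_sleeve_mid [(array([400., 181.]), 0.89), (array([291., 193.]), 0.81), (array([342., 185.]), 0.77), (array([307., 248.]), 0.62), (array([192., 177.]), 0.51)]
gold_peg_tip [(array([193., 179.]), 0.95)]
rose_sleeve_mid [(array([370., 269.]), 0.59)]
rose_peg_tip [(array([198., 254.]), 0.77), (array([343., 184.]), 0.23)]
side [ 466.14816238 -613.28005557  583.13634348] [50.99809598 -0.26742805 -8.71141809] [[385.0306455366851, 0.0, 284.03786236652223], [0.0, 385.0306455366851, 215.43720252621625], [0.0, 0.0, 1.0]] ['color', 'depth', 'camera_matrix', 'xyz', 'attitude']
gold_sleeve_mid [(array([330., 270.]), 0.92), (array([247., 246.]), 0.87), (array([351., 322.]), 0.85), (array([307., 230.]), 0.56)]
gold_peg_tip [(array([301., 158.]), 0.77)]
rose_sleeve_mid [(array([228., 302.]), 0.67)]
rose_peg_tip [(array([234., 166.]), 0.85), (array([298., 157.]), 0.21)]
```

View pics/top0.png

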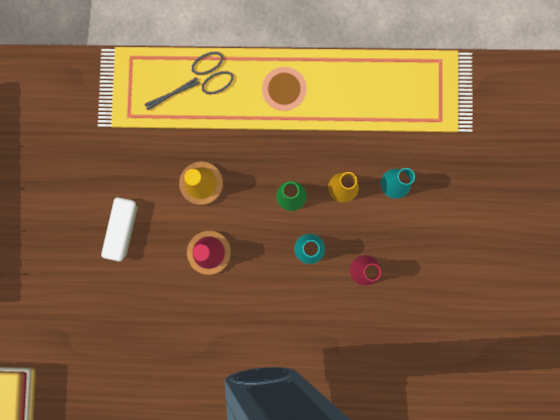

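View pics/side0.png

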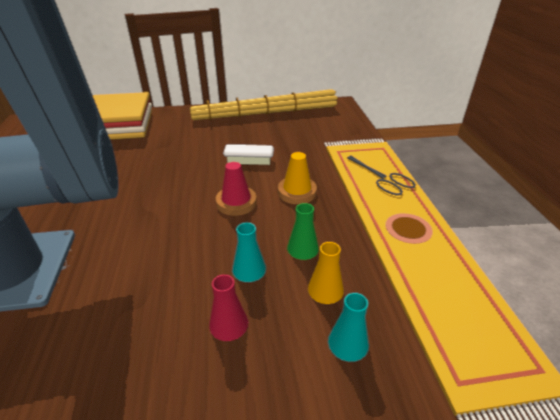

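The top view shows five sleeves. The gold one is at (343,185). The ones it could be mistaken for are green (291,195), turquoise (398,182) and (310,248), and rose (367,270). The gold peg is at (193,178) and the rose peg at (202,252). In the side view the gold sleeve is at (328,272) and the gold peg at (299,172). By colour, I choose (343,185) as the sleeve. Next come a close crop and the measurements.

Run:
```python
from h import *
from scipy.optimize import least_squares
for n in("top","side"):
    c=dict(np.load(f"{n}0.npz")); w=cloud(c)
    hsv=cv2.cvtColor(c["color"],cv2.COLOR_BGR2HSV)
    gold=(hsv[...,0]>15)&(hsv[...,0]<32)&(hsv[...,1]>170)
    for name,(x0,x1,y0,y1) in {"sleeve":(320,370,165,210),"peg":(170,225,155,210)}.items() if n=="top" else {"sleeve":(305,350,235,305),"peg":(278,320,148,198)}.items():
        m=np.zeros((420,560),bool); m[y0:y1,x0:x1]=1
        p=w[m&gold&(w[...,2]>20)]; 
        print(n,name,len(p),"zmax",np.percentile(p[:,2],[50,95,99]))
        for lo,hi in((20,40),(40,60),(60,80),(80,100),(100,118)):
            q=p[(p[:,2]>lo)&(p[:,2]<hi)]
            if len(q)>8: print(lo,hi,len(q),np.round(q.mean(0),1),np.round(q.min(0),1),np.round(q.max(0),1))
        # cone fit
        b=0 # outer radius model
        def rad(z): 
            return np.where(z<78,35-17*z/78,18.) if name=="sleeve" else 37-(37-17.5)*(z-20)/90
        q=p[(p[:,2]<105)]
        if name=="sleeve":
            pass
        f=lambda s:np.hypot(q[:,0]-s[0],q[:,1]-s[1])-rad(q[:,2])
        r=least_squares(f,q.mean(0)[:2],loss="soft_l1",f_scale=2); print("fit",r.x.round(1),"med res",np.median(np.abs(r.fun)).round(2) if 0 else np.median(np.abs(f(r.x))).round(2))
c=dict(np.load("top0.npz"))["color"][130:300,150:440]; cv2.imwrite("pics/crop.png",cv2.resize(c,None,fx=2.7,fy=2.7,interpolation=cv2.INTER_CUBIC))
# other objects
w=cloud(dict(np.load("top0.npz")))
for nm,u,v in(("green",291,189),("tq",405,177),("rosepeg",202,252),("tq2",311,247),("rose",371,270)):
    a=w[v-15:v+16,u-15:u+16].reshape(-1,3); a=a[a[:,2]>95]; print(nm,len(a),a.mean(0).round())
```

```text
top sleeve 471 zmax [ 59.78432219 112.43949692 114.30501733]
20 40 126 [ 614.4 -132.2   30.1] [ 594.5 -168.9   20.1] [ 656.2 -110.4   39.7]
40 60 112 [ 614.4 -133.2   49.4] [ 598.9 -165.1   40.2] [ 650.4 -113.9   60. ]
60 80 92 [ 615.7 -133.3   69.1] [ 603.4 -162.5   60.2] [ 645.2 -118.7   79.8]
80 100 52 [ 624.1 -140.    89.2] [ 607.5 -156.1   80.2] [ 640.6 -122.8   99.6]
100 118 89 [ 625.1 -140.5  109.9] [ 607.3 -156.8  100.3] [ 642.  -123.1  115.7]
fit [ 624.9 -140.2] med res 0.5
top peg 842 zmax [ 76.28640448 113.3870394  114.94219497]
20 40 161 [613.  175.4  30. ] [590.8 148.8  20.5] [659.5 224.1  39.8]
40 60 146 [617.6 170.6  49.7] [595.1 151.9  40. ] [658.  215.7  59.9]
60 80 146 [618.1 172.3  69.9] [597.9 156.4  60.1] [653.7 211.8  79.9]
80 100 119 [619.2 174.9  90.4] [602.2 161.6  80.1] [649.5 205.4 100. ]
100 118 270 [626.2 183.2 110.7] [607.7 165.2 100.2] [646.9 201.9 115.9]
fit [627.3 185.2] med res 0.47
side sleeve 1275 zmax [ 65.74567836 110.98716819 112.64622024]
20 40 298 [ 616.8 -161.5   30. ] [ 593.2 -173.1   20. ] [ 650.8 -130.3   39.9]
40 60 271 [ 617.3 -158.1   4
[... 200 characters left out ...]
3  100. ]
100 118 241 [ 622.6 -142.7  107.3] [ 605.2 -160.5  100.1] [ 641.  -123.7  113.9]
fit [ 623.  -141.4] med res 0.59
side peg 931 zmax [ 62.9076383  111.23210658 112.38208837]
20 40 238 [619.1 159.8  29.3] [586.5 144.6  20.1] [663.6 221.8  39.9]
40 60 204 [620.4 162.2  49.8] [592.4 148.7  40. ] [655.8 191.8  59.9]
60 80 179 [621.9 165.2  69.9] [597.7 154.8  60.1] [652.9 190.8  79.9]
80 100 153 [621.9 168.7  89.8] [601.6 158.8  80. ] [646.9 188.5  99.9]
100 118 157 [624.4 178.3 108.6] [606.7 163.  100.1] [644.1 200.9 113.3]
fit [625.4 184.8] med res 0.81
green 85 [603. -22. 110.]
tq 122 [ 635. -260.  108.]
rosepeg 302 [470. 160. 109.]
tq2 64 [482. -66. 111.]
rose 98 [ 436. -191.  108.]
```

View pics/crop.png

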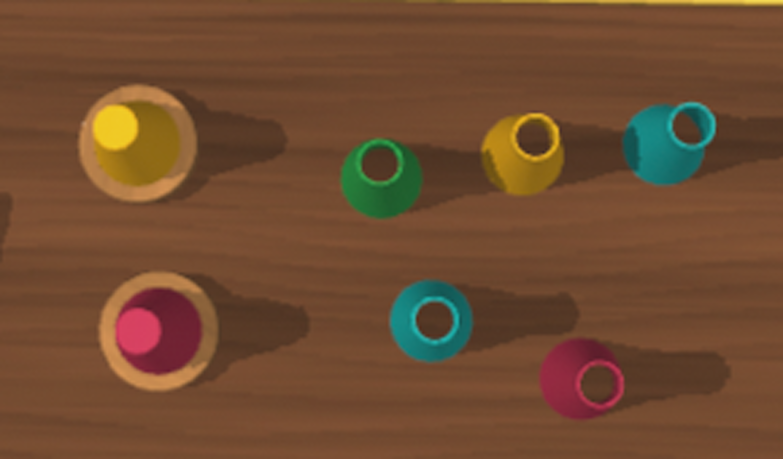

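The crop confirms it: the amber-gold sleeve is at top (343,185), standing between the green and turquoise ones. The fits from both cameras agree. The sleeve axis is at about (624,-141) and the peg axis at about (626.4,185), with heights of about 110, as given. I'll move above the sleeve at TCP height 180.

Emit:
jog_arm:
  translation:
    - [12,10,0]
    - [20,17,0]
    - [26,22,0]
    - [28,23,0]
    - [28,23,0]
    - [28,23,0]
    - [28,23,0]
    - [28,23,0]
    - [28,23,0]
    - [28,23,0]
    - [28,23,0]
    - [28,23,0]
    - [28,23,0]
    - [28,23,0]
    - [28,23,0]
    - [28,23,0]
    - [24,23,0]
    - [14.5,13,0]
    - [0,0,0]
    - [0,0,0]
  rot:
    - [0,0,0]
    - [0,0,0]
    - [0,0,0]
    - [0,0,0]
    - [0,0,0]
    - [0,0,0]
    - [0,0,0]
    - [0,0,0]
    - [0,0,0]
    - [0,0,0]
    - [0,0,0]
    - [0,0,0]
    - [0,0,0]
    - [0,0,0]
    - [0,0,0]
    - [0,0,0]
    - [0,0,0]
    - [0,0,0]
    - [0,0,0]
    - [0,0,0]
  hand: 1

```text
time: 2.17
ee_pos: [624.1, -139.3, 179.5]
tool_rot: [-180.0, 0.0, 17.4]
wrist_force: [-1.0, -0.1, 1.3]
finger_gap: 1.002
```

Emit:
jog_arm:
  translation:
    - [0,-1.5,-10]
    - [0,0,-18]
    - [0,0,-20]
    - [0,0,-20]
    - [0,0,-15]
    - [0,0,-10]
    - [0,0,-7]
    - [0,0,0]
    - [0,0,0]
    - [0,0,0]
  rot:
    - [0,0,0]
    - [0,0,0]
    - [0,0,0]
    - [0,0,0]
    - [0,0,0]
    - [0,0,0]
    - [0,0,0]
    - [0,0,0]
    - [0,0,0]
    - [0,0,0]

```text
time: 3.0
ee_pos: [624.6, -143.2, 81.1]
tool_rot: [179.9, -0.1, 17.3]
wrist_force: [0.3, -0.3, 1.0]
finger_gap: 1.001
```

Run:
```python
from h import *
for n in("top","side"):
    c=eyes.camera(n); cv2.imwrite(f"pics/{n}1.png",c["color"])
s=status.state();print(s["ee_pos"],s["wrist_force"])
a=cv2.imread("pics/side1.png")[180:330,230:430]; cv2.imwrite("pics/s1.png",cv2.resize(a,None,fx=4,fy=4))
```

```text
[ 624.74927986 -143.02124987   81.15998426] [-0.24126787  0.77690155 -0.16422557]
```

View pics/s1.png

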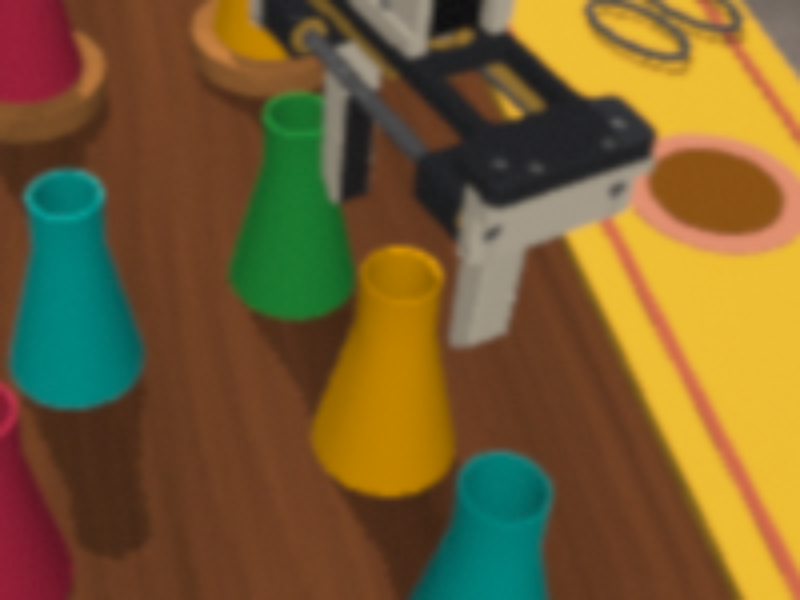

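The crop shows the fingers on either side of the gold sleeve, near tip at about (480,345) and far tip at (350,195), but they look high or far back. I'll check this in depth before closing.

Run:
```python
from h import *
def proj(c,p):
    q=R.from_euler('xyz',c["attitude"],degrees=True).inv().apply(np.array(p)-np.array(c["xyz"])); K=np.array(c["camera_matrix"])
    return K[0,0]*q[0]/-q[2]+K[0,2], K[1,1]*q[1]/q[2]+K[1,2]
c=eyes.camera("side"); w=cloud(c)
for p in((624.7,-143,81),(624.7,-143,110),(624,-141,81),(643,-202,81),(606.5,-84,81)):
    u,v=proj(c,p); print(p,round((u-230)*4),round((v-180)*4))
# near fingertip pixels crop
for x,y in((465,335),(490,300),(480,335),(505,325),(490,200),(345,190),(340,120),(365,110)):
    print(x,y,w[int(180+y/4),int(230+x/4)].round())
t=eyes.camera("top"); cv2.imwrite("pics/t2.png",cv2.resize(t["color"][120:260,270:430],None,fx=4,fy=4))
```

```text
(624.7, -143, 81) 400 325
(624.7, -143, 110) 405 279
(624, -141, 81) 398 322
(643, -202, 81) 476 420
(606.5, -84, 81) 333 241
465 335 [ 633. -200.  134.]
490 300 [ 638. -205.  156.]
480 335 [ 638. -203.  136.]
505 325 [ 649. -201.  137.]
490 200 [ 617. -241.  242.]
345 190 [ 605. -100.  129.]
340 120 [602. -99. 168.]
365 110 [ 596. -154.  217.]
```

View pics/t2.png

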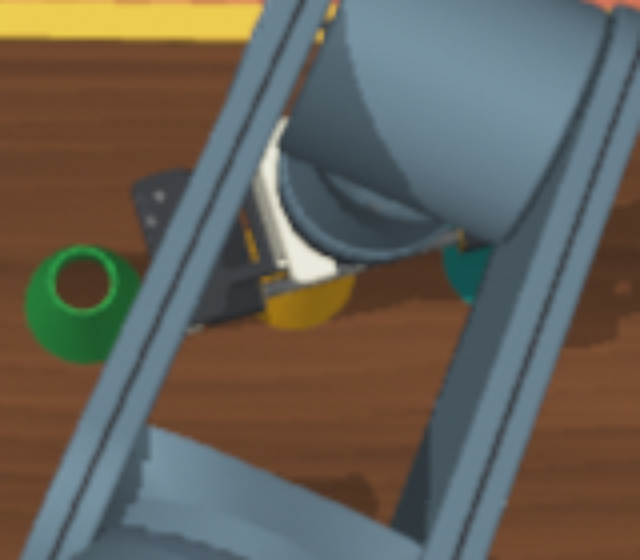

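Run:
```python
from h import *
c=eyes.camera("side"); w=cloud(c); cv2.imwrite("pics/side3.png",cv2.resize(c["color"],(784,588)))
s=status.state(); print(s["time"],s["ee_pos"],s["tool_rot"],s["joints"])
m=(w[...,0]>560)&(w[...,0]<700)&(w[...,1]>-230)&(w[...,1]<-60)&(w[...,2]>60)
hsv=cv2.cvtColor(c["color"],cv2.COLOR_BGR2HSV); m&=hsv[...,1]<70
p=w[m]; 
for lo in range(60,260,10):
    q=p[(p[:,2]>=lo)&(p[:,2]<lo+10)]
    if len(q): print(lo,len(q),q.min(0).round(),q.max(0).round())
```

```text
3.25 [ 624.44598262 -142.7200502    80.68625803] [ 1.79952109e+02 -5.67381604e-02  1.73014252e+01] [-2.28350107e+01  2.82444143e+01  8.23600797e+01 -4.16301974e-05
  6.93212583e+01  4.98636025e+01]
120 33 [ 598. -198.  123.] [632. -90. 130.]
130 94 [ 598. -205.  130.] [649. -89. 140.]
140 106 [ 597. -205.  140.] [649. -88. 150.]
150 110 [ 597. -206.  150.] [650. -88. 160.]
160 119 [ 597. -206.  160.] [651. -86. 170.]
170 81 [ 597. -207.  170.] [650. -88. 180.]
180 33 [ 597. -203.  180.] [649. -87. 190.]
190 21 [ 605. -100.  190.] [615. -95. 199.]
200 57 [ 597. -230.  200.] [679. -98. 210.]
210 252 [ 566. -230.  210.] [680. -73. 220.]
220 442 [ 565. -230.  220.] [679. -73. 230.]
230 121 [ 564. -230.  230.] [684. -69. 240.]
240 1363 [ 565. -230.  240.] [680. -60. 250.]
250 271 [ 592. -167.  250.] [ 648. -111.  260.]
```

View pics/side3.png

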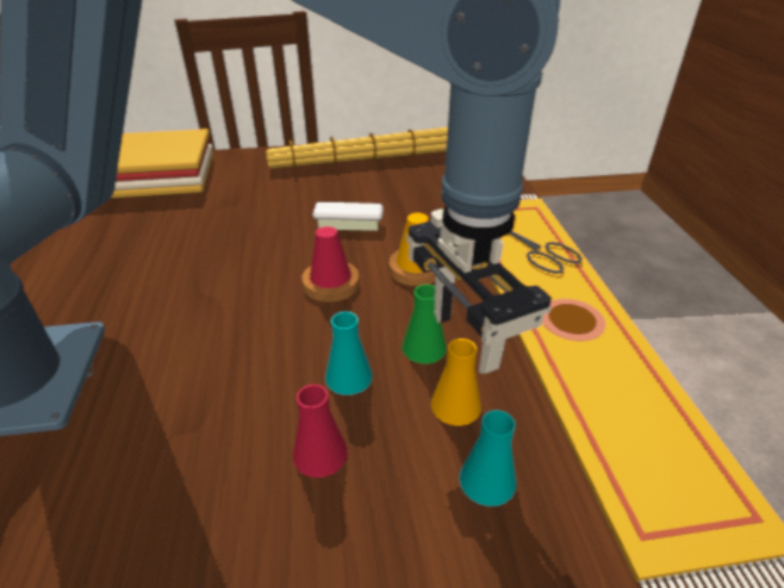

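The picture shows both fingertips ending at about z=125 (784-wide image, near tip (490,368)) although the TCP reads 81. The body is also about 40 mm higher than I expected. Half closing to about 46 mm is safe at this pose, so I'll do that and see whether the tips extend as they close.

Emit:
jog_arm:
  translation:
    - [0,1.5,0]
    - [0,0,0]
    - [0,0,0]
    - [0,0,0]
    - [0,0,0]
    - [0,0,0]
  rot:
    - [0,0,0]
    - [0,0,0]
    - [0,0,0]
    - [0,0,0]
    - [0,0,0]
    - [0,0,0]
  hand: 0
  squeeze: 10

```text
time: 3.75
ee_pos: [624.0, -141.1, 79.9]
tool_rot: [-180.0, 0.0, 17.3]
wrist_force: [-0.4, 0.1, -0.1]
finger_gap: 0.619
```

```bash
cat > tips.py <<'E'
from h import *
import sys
c=eyes.camera("side"); w=cloud(c); cv2.imwrite(sys.argv[1],cv2.resize(c["color"][130:330,200:450],None,fx=3,fy=3))
s=status.state(); e=s["ee_pos"]; print(s["time"],e.round(1),s["wrist_force"].round(1),s["finger_gap"])
hsv=cv2.cvtColor(c["color"],cv2.COLOR_BGR2HSV)
m=(abs(w[...,0]-e[0])<80)&(abs(w[...,1]-e[1])<90)&(w[...,2]>e[2]-20)&(hsv[...,1]<70)
p=w[m]
for z in np.arange(e[2]-20,e[2]+180,10):
    q=p[(p[:,2]>=z)&(p[:,2]<z+10)]
    if len(q)>3: print(round(z-e[2]),len(q),q.min(0).round(),q.max(0).round())
E
python3 tips.py pics/s4.png
```

```text
3.8 [ 624.  -141.2   79.9] [-0.1 -0.5  0.7] 0.5754342673826367
40 36 [ 602. -182.  122.] [ 640. -106.  130.]
50 97 [ 602. -187.  130.] [ 643. -104.  140.]
60 108 [ 603. -186.  140.] [ 644. -105.  150.]
70 101 [ 603. -188.  150.] [ 643. -104.  160.]
80 78 [ 602. -187.  160.] [ 630. -102.  170.]
90 65 [ 602. -188.  170.] [ 628. -101.  180.]
100 51 [ 602. -188.  180.] [ 628. -101.  190.]
110 21 [ 608. -115.  190.] [ 620. -110.  200.]
120 93 [ 566. -231.  201.] [678. -72. 210.]
130 343 [ 566. -231.  210.] [681. -69. 220.]
140 578 [ 565. -231.  220.] [679. -70. 230.]
150 163 [ 563. -231.  230.] [683. -66. 240.]
160 1425 [ 564. -231.  240.] [680. -54. 250.]
170 281 [ 591. -164.  250.] [ 649. -108.  260.]
```

View pics/s4.png

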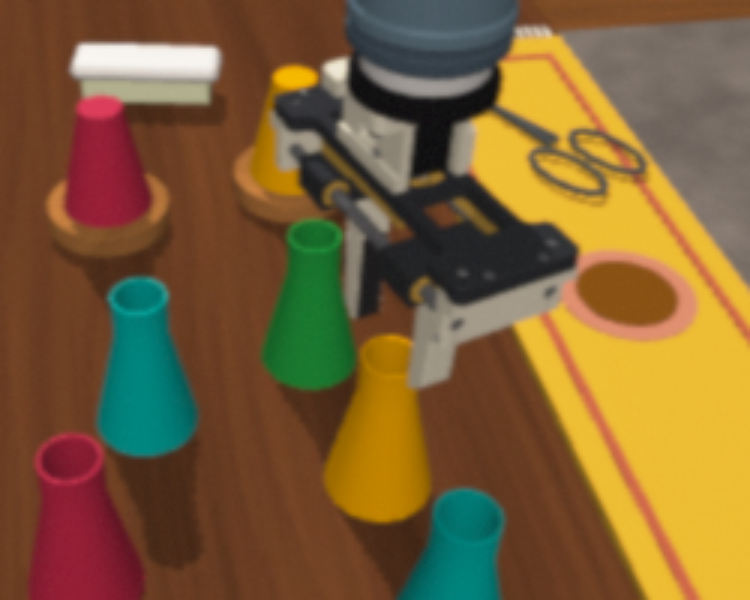

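The tips don't extend. By depth the whole gripper sits about 44 mm higher than the reported TCP, while x and y agree. With the fingers fully open, going lower is safe under either reading: at z=36 the sleeve is 54 mm across and the opening is 93 mm. I'll open, go down in steps and watch the force and the camera.

Emit:
jog_arm:
  translation:
    - [0,0,0]
    - [0,0,0]
    - [0,0,0]
    - [0,0,0]
    - [0,0,0]
    - [0,0,-4]
    - [0,0,-6]
    - [0,0,-6]
    - [0,0,-4]
    - [0,0,0]
    - [0,0,0]
  rot:
    - [0,0,0]
    - [0,0,0]
    - [0,0,0]
    - [0,0,0]
    - [0,0,0]
    - [0,0,0]
    - [0,0,0]
    - [0,0,0]
    - [0,0,0]
    - [0,0,0]
    - [0,0,0]
  hand: 1

```text
time: 4.72
ee_pos: [623.6, -141.0, 59.3]
tool_rot: [-180.0, 0.1, 17.3]
wrist_force: [-0.2, 1.0, 0.5]
finger_gap: 1.001
```

```bash
python3 tips.py pics/s5.png
```

```text
4.7667 [ 623.9 -141.1   59.7] [ 0.3 -0.   0.1] 1.0046859269222903
40 42 [ 597. -198.  102.] [648. -89. 110.]
50 91 [ 597. -203.  110.] [649. -87. 120.]
60 97 [ 597. -204.  120.] [649. -87. 129.]
70 115 [ 597. -205.  130.] [649. -85. 140.]
80 97 [ 596. -205.  140.] [649. -85. 150.]
90 64 [ 596. -204.  150.] [650. -82. 159.]
100 28 [ 596. -101.  160.] [616. -83. 170.]
110 16 [603. -98. 170.] [612. -94. 178.]
120 92 [ 565. -231.  180.] [677. -70. 190.]
130 297 [ 565. -231.  190.] [679. -71. 200.]
140 403 [ 565. -231.  200.] [678. -71. 210.]
150 140 [ 563. -231.  210.] [682. -67. 220.]
160 1356 [ 564. -231.  220.] [681. -55. 230.]
170 253 [ 590. -166.  230.] [ 648. -108.  240.]
```

View pics/s5.png

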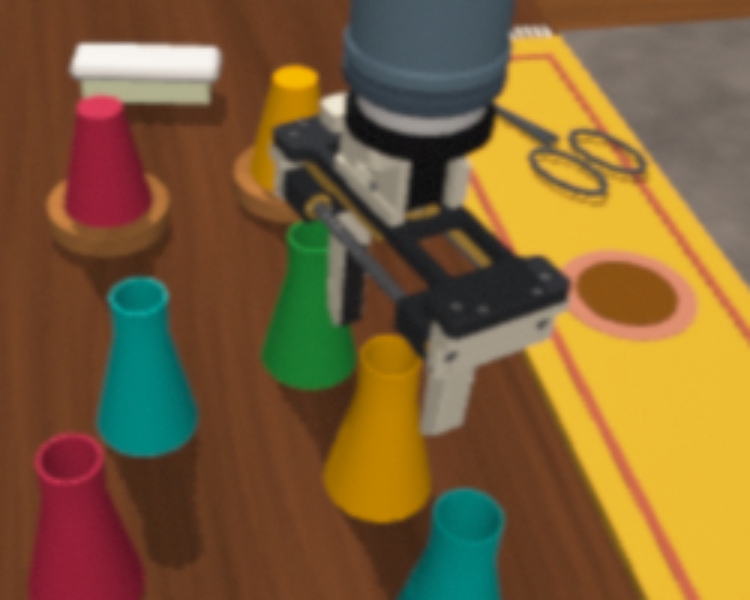

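The tips follow 1:1, so the offset is steady: tips at about 102 with the reading at 59.5. I'll go down 23 more, putting the tips at about 79 beside the straight nose.

Emit:
jog_arm:
  translation:
    - [0,0,-4]
    - [0,0,-6]
    - [0,0,-6]
    - [0,0,-4]
    - [0,0,-2]
    - [0,0,-1]
    - [0,0,0]
    - [0,0,0]
  rot:
    - [0,0,0]
    - [0,0,0]
    - [0,0,0]
    - [0,0,0]
    - [0,0,0]
    - [0,0,0]
    - [0,0,0]
    - [0,0,0]

```text
time: 5.43
ee_pos: [624.1, -141.2, 37.1]
tool_rot: [180.0, -0.0, 17.3]
wrist_force: [1.0, -1.3, -0.3]
finger_gap: 1.001
```

```bash
python3 tips.py pics/s6.png
```

```text
5.4833 [ 624.2 -141.2   37.2] [-0.9  0.3  0.7] 0.999973050607982
40 35 [ 598. -199.   77.] [633. -91.  87.]
50 82 [ 598. -203.   87.] [648. -90.  97.]
60 94 [ 598. -205.   97.] [649. -88. 107.]
70 94 [ 597. -204.  107.] [650. -87. 117.]
80 88 [ 597. -205.  117.] [650. -87. 127.]
90 53 [ 597. -205.  127.] [650. -85. 137.]
100 19 [597. -97. 137.] [615. -86. 147.]
110 17 [603. -99. 148.] [611. -95. 157.]
120 80 [ 566. -231.  157.] [677. -72. 167.]
130 270 [ 565. -231.  167.] [680. -71. 177.]
140 393 [ 564. -231.  177.] [677. -67. 187.]
150 120 [ 564. -231.  188.] [681. -68. 197.]
160 1311 [ 565. -231.  197.] [680. -56. 207.]
170 241 [ 591. -165.  207.] [ 649. -108.  217.]
```

View pics/s6.png

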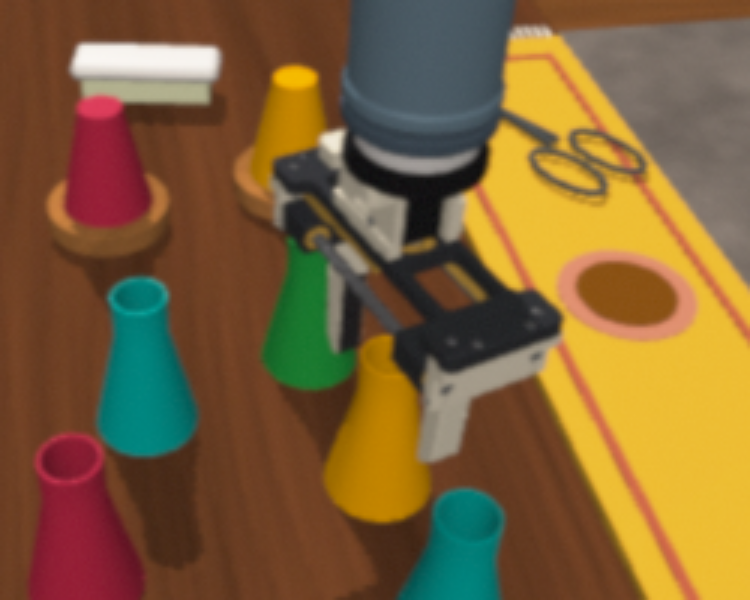

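The tips are at about z=77–79 on both sides of the nose, and the body is clear at 157. Closing gently.

Emit:
jog_arm:
  translation:
    - [0,0,0]
    - [0,0,0]
    - [0,0,0]
    - [0,0,0]
    - [0,0,0]
    - [0,0,0]
    - [0,0,0]
    - [0,0,0]
    - [0,0,0]
    - [0,0,0]
    - [0,0,0]
    - [0,0,0]
    - [0,0,0]
    - [0,0,0]
  rot:
    - [0,0,0]
    - [0,0,0]
    - [0,0,0]
    - [0,0,0]
    - [0,0,0]
    - [0,0,0]
    - [0,0,0]
    - [0,0,0]
    - [0,0,0]
    - [0,0,0]
    - [0,0,0]
    - [0,0,0]
    - [0,0,0]
    - [0,0,0]
  hand: -1
  squeeze: 12

```text
time: 6.65
ee_pos: [624.0, -141.2, 36.9]
tool_rot: [-180.0, 0.0, 17.3]
wrist_force: [0.1, 0.0, -1.0]
finger_gap: 0.389
```

```bash
python3 tips.py pics/s7.png
```

```text
6.7 [ 623.9 -141.1   36.9] [-0.8 -0.  -1. ] 0.38531977708400417
40 11 [ 606. -170.   78.] [ 639. -117.   87.]
50 46 [ 606. -176.   87.] [ 640. -115.   97.]
60 56 [ 605. -177.   97.] [ 637. -113.  107.]
70 57 [ 605. -177.  107.] [ 634. -111.  117.]
80 60 [ 605. -177.  117.] [ 633. -112.  127.]
90 45 [ 606. -178.  127.] [ 631. -113.  136.]
100 15 [ 606. -177.  137.] [ 627. -113.  147.]
110 15 [ 611. -125.  147.] [ 621. -122.  156.]
120 99 [ 565. -231.  157.] [677. -67. 167.]
130 301 [ 565. -231.  167.] [679. -68. 177.]
140 565 [ 565. -231.  177.] [675. -70. 187.]
150 136 [ 564. -231.  187.] [680. -67. 197.]
160 1325 [ 565. -231.  197.] [679. -55. 207.]
170 240 [ 591. -166.  207.] [ 649. -108.  217.]
```

View pics/s7.png

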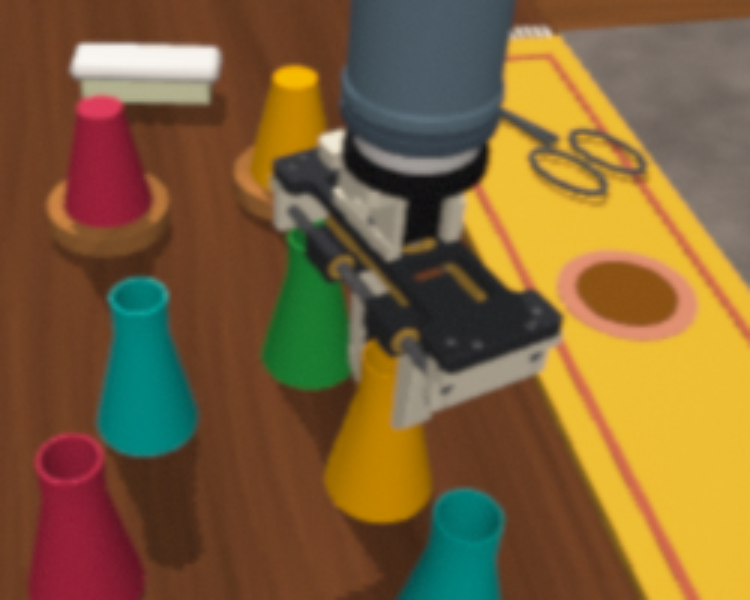

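The gap of 0.387 (36 mm) matches the nose, and the fingers hold it. Lifting 150 so the foot clears the green sleeve and the peg.

Emit:
jog_arm:
  translation:
    - [0,0,2]
    - [0,0,5]
    - [0,0,10]
    - [0,0,15]
    - [0,0,18]
    - [0,0,20]
    - [0,0,20]
    - [0,0,20]
    - [0,0,18]
    - [0,0,12]
    - [0,0,7]
    - [0,0,3]
    - [0,0,0]
    - [0,0,0]
  rot:
    - [0,0,0]
    - [0,0,0]
    - [0,0,0]
    - [0,0,0]
    - [0,0,0]
    - [0,0,0]
    - [0,0,0]
    - [0,0,0]
    - [0,0,0]
    - [0,0,0]
    - [0,0,0]
    - [0,0,0]
    - [0,0,0]
    - [0,0,0]
  squeeze: 18

```text
time: 7.87
ee_pos: [623.6, -141.0, 186.4]
tool_rot: [-180.0, 0.0, 17.3]
wrist_force: [-0.1, -0.3, -2.3]
finger_gap: 0.386
```

```bash
python3 tips.py pics/s8.png
```

```text
7.9167 [ 623.4 -140.9  185.9] [ 0.6  0.  -1. ] 0.3839416117427615
40 19 [ 606. -171.  229.] [ 624. -116.  236.]
50 80 [ 605. -176.  236.] [ 639. -112.  246.]
60 97 [ 605. -177.  246.] [ 639. -113.  256.]
70 106 [ 605. -177.  256.] [ 640. -114.  266.]
80 145 [ 605. -178.  266.] [ 639. -112.  276.]
90 117 [ 604. -178.  276.] [ 633. -110.  286.]
100 95 [ 605. -179.  286.] [ 633. -111.  296.]
110 37 [ 605. -179.  296.] [ 628. -111.  301.]
120 132 [ 565. -231.  310.] [678. -70. 316.]
130 550 [ 565. -231.  316.] [680. -68. 326.]
140 781 [ 565. -231.  326.] [685. -67. 336.]
150 278 [ 563. -231.  336.] [685. -66. 346.]
160 1733 [ 565. -231.  346.] [684. -52. 356.]
170 393 [ 591. -166.  356.] [ 651. -109.  366.]
180 343 [ 593. -165.  366.] [ 651. -108.  376.]
```

View pics/s8.png

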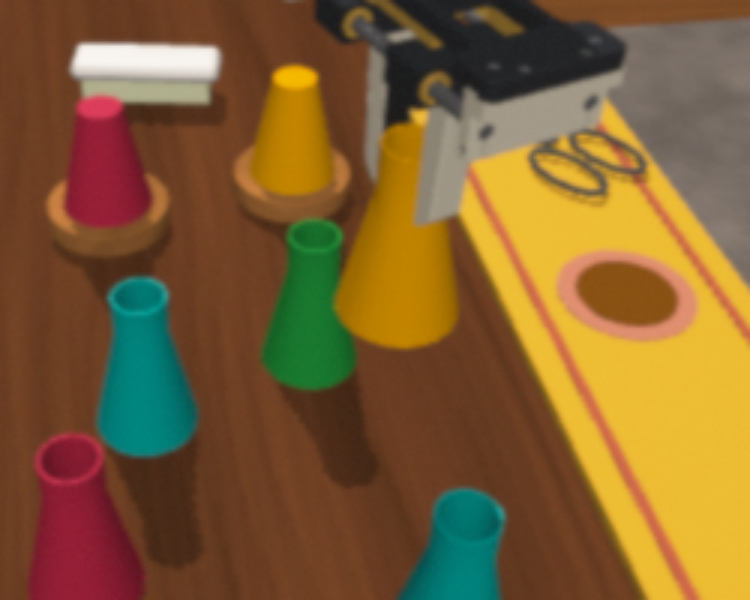

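The sleeve is held upright with its foot at about z=149. Carrying it along +y to the peg at a moderate pace.

Emit:
jog_arm:
  translation:
    - [0,5,0]
    - [0,10,0]
    - [0,16,0]
    - [0,20,0]
    - [0,23,0]
    - [0,24,0]
    - [0,24,0]
    - [0,24,0]
    - [0,24,0]
    - [0,24,0]
    - [0,24,0]
    - [0,24,0]
    - [1,23,0]
    - [1,20,0]
    - [0.8,16,0]
    - [0,12,0]
    - [0,8,0]
    - [0,4.8,0]
    - [0,0,0]
    - [0,0,0]
  rot:
    - [0,0,0]
    - [0,0,0]
    - [0,0,0]
    - [0,0,0]
    - [0,0,0]
    - [0,0,0]
    - [0,0,0]
    - [0,0,0]
    - [0,0,0]
    - [0,0,0]
    - [0,0,0]
    - [0,0,0]
    - [0,0,0]
    - [0,0,0]
    - [0,0,0]
    - [0,0,0]
    - [0,0,0]
    - [0,0,0]
    - [0,0,0]
    - [0,0,0]

```text
time: 9.58
ee_pos: [626.7, 184.4, 186.9]
tool_rot: [180.0, 0.0, 17.3]
wrist_force: [0.8, -0.9, -1.0]
finger_gap: 0.383
```

```bash
cat > fit.py <<'E'
from h import *
from scipy.optimize import least_squares
import sys
s=status.state(); e=s["ee_pos"]; print(s["time"],e.round(1),s["tool_rot"].round(2),s["wrist_force"].round(1),s["finger_gap"])
zf=e[2]-37  # foot height
c=eyes.camera("side"); w=cloud(c); hsv=cv2.cvtColor(c["color"],cv2.COLOR_BGR2HSV)
gold=(hsv[...,0]>15)&(hsv[...,0]<32)&(hsv[...,1]>170)&(abs(w[...,0]-626)<60)&(abs(w[...,1]-185)<60)
p=w[gold&(w[...,2]>25)]
z=p[:,2]-zf; q=p[(z>3)&(z<105)]
f=lambda t:np.hypot(q[:,0]-t[0]-t[3]*(q[:,2]-zf-55),q[:,1]-t[1]-t[4]*(q[:,2]-zf-55))-np.where(q[:,2]-zf-t[2]<78,35-17*(q[:,2]-zf-t[2])/78,18.)
r=least_squares(f,[e[0],e[1],0,0,0],loss="soft_l1",f_scale=1.5)
print("sleeve n",len(q),"xy",r.x[:2].round(1),"foot z",(zf+r.x[2]).round(1),"tilt deg",np.degrees(r.x[3:]).round(1),"res",np.median(abs(f(r.x))).round(2))
g=p[(p[:,2]<min(zf-4,108))]
if len(g)>20:
    h=lambda t:np.hypot(g[:,0]-t[0],g[:,1]-t[1])-(37-19.5*(g[:,2]-20)/90)
    r=least_squares(h,[626,185],loss="soft_l1",f_scale=1.5); print("peg",len(g),r.x.round(1),np.median(abs(h(r.x))).round(2))
cv2.imwrite(sys.argv[1],cv2.resize(c["color"][60:220,200:400],None,fx=3.7,fy=3.7))
E
python3 fit.py pics/s9.png
```

```text
9.5833 [626.7 184.4 186.9] [1.7998e+02 2.0000e-02 1.7290e+01] [ 0.8 -0.9 -1. ] 0.38299141504025747
sleeve n 918 xy [626.6 183.6] foot z 150.5 tilt deg [ 0.2 -0.3] res 0.71
peg 759 [625.5 184.6] 0.81
```

View pics/s9.png

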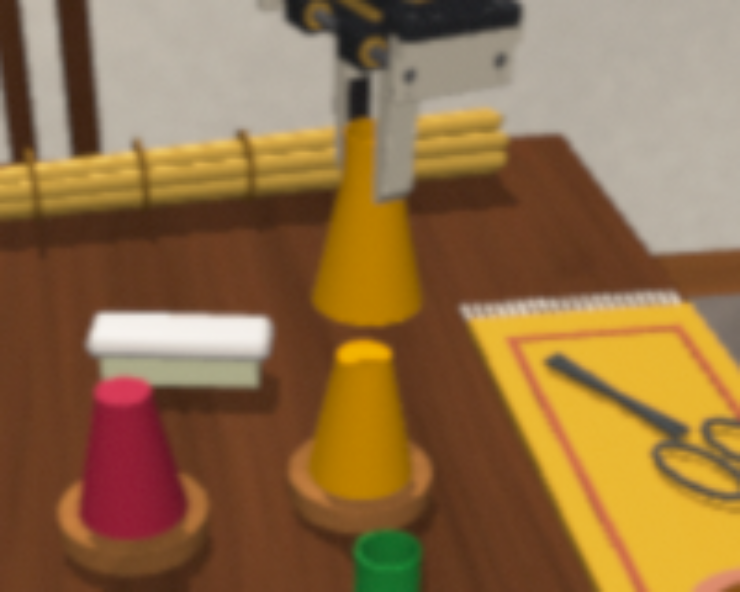

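The sleeve is directly above the gold peg: sleeve (626.6,183.6) with its foot at 150.5, peg (625.5,184.6). I'll correct x and y slightly and lower 85, leaving about 25 mm before contact.

Emit:
jog_arm:
  translation:
    - [-0.8,0.6,-2]
    - [0,0,-6]
    - [0,0,-9]
    - [0,0,-10]
    - [0,0,-10]
    - [0,0,-10]
    - [0,0,-10]
    - [0,0,-10]
    - [0,0,-8]
    - [0,0,-6]
    - [0,0,-4]
    - [0,0,0]
    - [0,0,0]
  rot:
    - [0,0,0]
    - [0,0,0]
    - [0,0,0]
    - [0,0,0]
    - [0,0,0]
    - [0,0,0]
    - [0,0,0]
    - [0,0,0]
    - [0,0,0]
    - [0,0,0]
    - [0,0,0]
    - [0,0,0]
    - [0,0,0]

```text
time: 10.72
ee_pos: [626.1, 185.3, 102.0]
tool_rot: [180.0, -0.0, 17.3]
wrist_force: [0.2, 0.1, -0.2]
finger_gap: 0.389
```

```bash
python3 fit.py pics/s10.png
```

```text
10.7167 [626.1 185.3 102. ] [ 1.800e+02 -1.000e-02  1.729e+01] [ 0.2  0.1 -0.2] 0.3889882881868887
sleeve n 782 xy [625.9 184.1] foot z 64.7 tilt deg [ 0.4 -0.3] res 0.78
peg 369 [625.4 184.6] 0.76
```

View pics/s10.png

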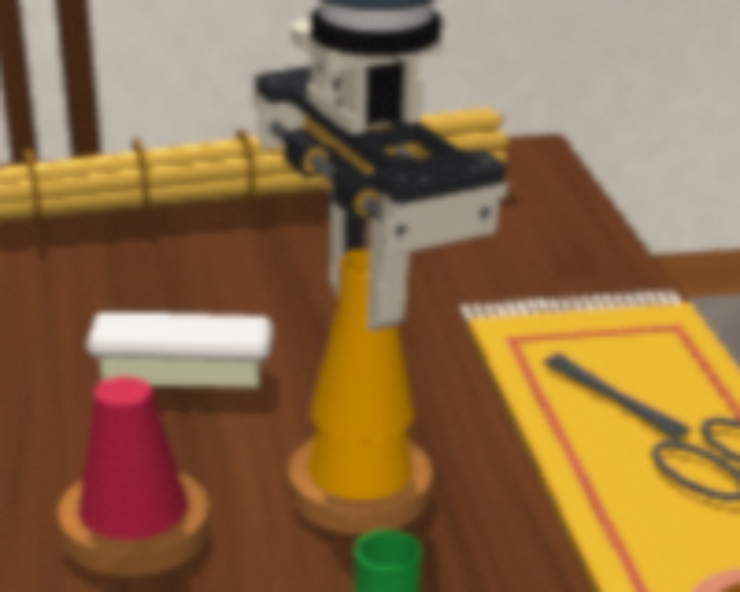

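The sleeve is over the peg, centred to within about 0.5 mm, upright, with no contact force. Lowering 18 gently.

Emit:
jog_arm:
  translation:
    - [-0.3,0.3,-3]
    - [0,0,-4]
    - [0,0,-4]
    - [0,0,-3]
    - [0,0,-2]
    - [0,0,-1]
    - [0,0,-1]
    - [0,0,0]
    - [0,0,0]
  rot:
    - [0,0,0]
    - [0,0,0]
    - [0,0,0]
    - [0,0,0]
    - [0,0,0]
    - [0,0,0]
    - [0,0,0]
    - [0,0,0]
    - [0,0,0]

```text
time: 11.52
ee_pos: [625.8, 185.6, 84.0]
tool_rot: [180.0, -0.0, 17.3]
wrist_force: [-0.0, 0.1, -0.7]
finger_gap: 0.387
```

```bash
python3 fit.py pics/s11.png
```

```text
11.5167 [625.8 185.6  84. ] [ 1.800e+02 -1.000e-02  1.729e+01] [-0.   0.1 -0.7] 0.3870896404553592
sleeve n 763 xy [625.5 184.6] foot z 47.4 tilt deg [ 0.5 -0.3] res 0.75
peg 196 [625.3 184.8] 0.82
```

Foot at about 47, no contact force yet. Lowering in small steps from here.

Emit:
jog_arm:
  translation:
    - [0,0,-1]
    - [0,0,-1]
    - [0,0,-1]
    - [0,0,-0.5]
    - [0,0,0]
    - [0,0,0]
  rot:
    - [0,0,0]
    - [0,0,0]
    - [0,0,0]
    - [0,0,0]
    - [0,0,0]
    - [0,0,0]

```text
time: 12.07
ee_pos: [625.7, 185.6, 80.4]
tool_rot: [-180.0, 0.0, 17.3]
wrist_force: [-0.0, -0.5, -1.1]
finger_gap: 0.387
```

Emit:
jog_arm:
  translation:
    - [0,0,-0.5]
    - [0,0,-0.5]
    - [0,0,0]
    - [0,0,0]
  rot:
    - [0,0,0]
    - [0,0,0]
    - [0,0,0]
    - [0,0,0]

```text
time: 12.4
ee_pos: [625.7, 185.6, 79.4]
tool_rot: [-180.0, 0.0, 17.3]
wrist_force: [0.1, -0.0, -0.3]
finger_gap: 0.387
```

Emit:
jog_arm:
  translation:
    - [0,0,-0.5]
    - [0,0,-0.3]
    - [0,0,0]
    - [0,0,0]
  rot:
    - [0,0,0]
    - [0,0,0]
    - [0,0,0]
    - [0,0,0]

```text
time: 12.73
ee_pos: [625.7, 185.5, 78.6]
tool_rot: [-180.0, 0.0, 17.3]
wrist_force: [-0.1, -0.1, -1.5]
finger_gap: 0.386
```

Emit:
jog_arm:
  translation:
    - [0,0,-0.4]
    - [0,0,-0.4]
    - [0,0,0]
    - [0,0,0]
  rot:
    - [0,0,0]
    - [0,0,0]
    - [0,0,0]
    - [0,0,0]

```text
time: 13.07
ee_pos: [625.7, 185.6, 77.8]
tool_rot: [180.0, -0.0, 17.3]
wrist_force: [0.2, -0.3, -0.5]
finger_gap: 0.387
```

```bash
python3 fit.py pics/s12.png
```

```text
13.0667 [625.7 185.6  77.8] [180.    -0.    17.29] [ 0.2 -0.3 -0.5] 0.3870268867457701
sleeve n 762 xy [625.5 184.4] foot z 40.9 tilt deg [ 0.4 -0.4] res 0.85
peg 132 [625.7 184.6] 0.83
```

Emit:
jog_arm:
  translation:
    - [0,0,-0.3]
    - [0,0,-0.2]
    - [0,0,0]
    - [0,0,0]
  rot:
    - [0,0,0]
    - [0,0,0]
    - [0,0,0]
    - [0,0,0]

```text
time: 13.45
ee_pos: [625.7, 185.5, 77.3]
tool_rot: [180.0, -0.0, 17.3]
wrist_force: [0.0, -0.5, -1.0]
finger_gap: 0.39
```

Emit:
jog_arm:
  translation:
    - [0,0,-0.3]
    - [0,0,0]
    - [0,0,0]
  rot:
    - [0,0,0]
    - [0,0,0]
    - [0,0,0]

```text
time: 13.7
ee_pos: [625.8, 185.5, 77.1]
tool_rot: [180.0, -0.0, 17.3]
wrist_force: [1.2, -0.7, -1.7]
finger_gap: 0.384
```

Emit:
jog_arm:
  translation:
    - [0,0,-0.3]
    - [0,0,0]
    - [0,0,0]
  rot:
    - [0,0,0]
    - [0,0,0]
    - [0,0,0]

```text
time: 13.95
ee_pos: [625.8, 185.5, 76.8]
tool_rot: [180.0, -0.0, 17.3]
wrist_force: [0.6, -1.5, 0.0]
finger_gap: 0.383
```

```bash
python3 fit.py pics/s13.png
```

```text
13.95 [625.8 185.5  76.8] [ 1.7999e+02 -1.0000e-02  1.7290e+01] [ 0.6 -1.5  0. ] 0.3827054198502879
sleeve n 754 xy [625.7 184.6] foot z 40.9 tilt deg [ 0.4 -0.4] res 0.77
peg 124 [625.2 184.8] 0.71
```

View pics/s13.png

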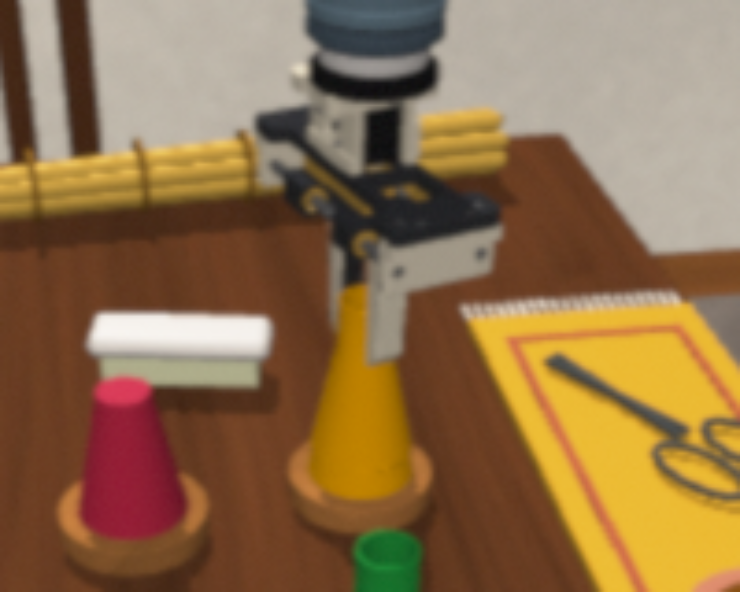

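Emit:
jog_arm:
  translation:
    - [0,0,-0.3]
    - [0,0,0]
    - [0,0,0]
  rot:
    - [0,0,0]
    - [0,0,0]
    - [0,0,0]

```text
time: 14.25
ee_pos: [625.8, 185.5, 76.8]
tool_rot: [180.0, -0.0, 17.3]
wrist_force: [-0.3, -1.0, 3.2]
finger_gap: 0.386
```

The force rises to +3 N and the z reading has stopped, so the tapers have met. Backing off 0.3 to unload, then opening.

Emit:
jog_arm:
  translation:
    - [0,0,0.3]
    - [0,0,0]
  rot:
    - [0,0,0]
    - [0,0,0]
  squeeze: 5

```text
time: 14.42
ee_pos: [625.9, 185.5, 76.8]
tool_rot: [180.0, -0.0, 17.3]
wrist_force: [0.6, -1.4, 2.1]
finger_gap: 0.396
```

Emit:
jog_arm:
  translation:
    - [0,0,0]
    - [0,0,0]
    - [0,0,0]
    - [0,0,0]
    - [0,0,0]
    - [0,0,0]
    - [0,0,0]
    - [0,0,0]
    - [0,0,0]
    - [0,0,0]
    - [0,0,0]
    - [0,0,0]
  rot:
    - [0,0,0]
    - [0,0,0]
    - [0,0,0]
    - [0,0,0]
    - [0,0,0]
    - [0,0,0]
    - [0,0,0]
    - [0,0,0]
    - [0,0,0]
    - [0,0,0]
    - [0,0,0]
    - [0,0,0]
  hand: 1

```text
time: 15.42
ee_pos: [625.7, 185.6, 76.8]
tool_rot: [-180.0, 0.0, 17.3]
wrist_force: [-0.1, 0.4, 0.4]
finger_gap: 0.999
```

```bash
python3 fit.py pics/s14.png
```

```text
15.4167 [625.7 185.6  76.8] [-180.      0.     17.29] [-0.1  0.4  0.4] 0.9992072603290268
sleeve n 812 xy [625.5 185.1] foot z 42.0 tilt deg [-0.3 -0.3] res 0.83
peg 119 [625.8 184.6] 0.81
```

View pics/s14.png

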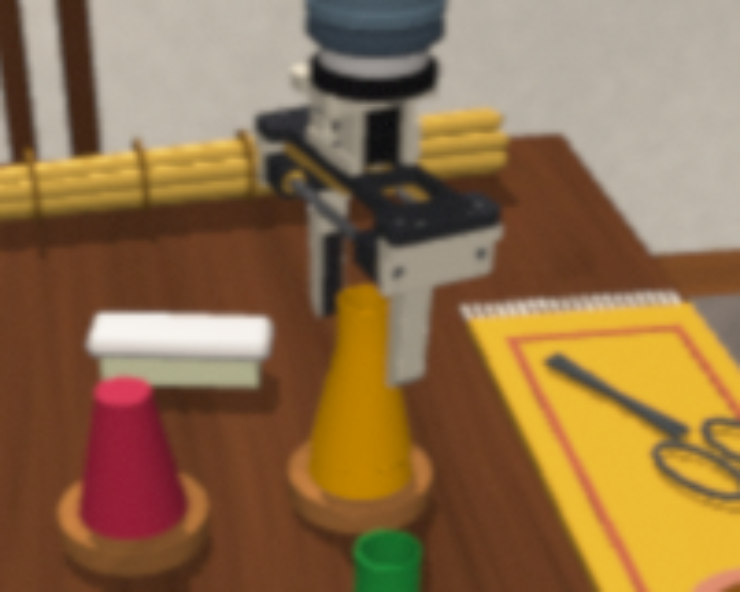

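The sleeve stands released and upright on the peg, and the fingers are clear. Retreating upward.

Emit:
jog_arm:
  translation:
    - [0,0,3]
    - [0,0,6]
    - [0,0,10]
    - [0,0,15]
    - [0,0,20]
    - [0,0,25]
    - [0,0,25]
    - [0,0,20]
    - [0,0,12]
    - [0,0,6]
    - [0,0,0]
    - [0,0,0]
    - [0,0,0]
    - [0,0,0]
  rot:
    - [0,0,0]
    - [0,0,0]
    - [0,0,0]
    - [0,0,0]
    - [0,0,0]
    - [0,0,0]
    - [0,0,0]
    - [0,0,0]
    - [0,0,0]
    - [0,0,0]
    - [0,0,0]
    - [0,0,0]
    - [0,0,0]
    - [0,0,0]

```text
time: 16.63
ee_pos: [625.0, 185.5, 217.3]
tool_rot: [-180.0, 0.1, 17.3]
wrist_force: [1.0, -0.5, -0.1]
finger_gap: 0.999
```

```bash
sed -e 's/^zf=.*/zf=40./' -e 's/s15/s15/' fit.py > fit2.py; python3 fit2.py pics/s15.png
python3 - <<'E'
from h import *
c=eyes.camera("side"); cv2.imwrite("pics/final.png",c["color"])
E
```

```text
16.6333 [625.  185.5 217.3] [-1.7997e+02  1.4000e-01  1.7290e+01] [ 1.  -0.5 -0.1] 0.999329029079936
sleeve n 867 xy [625.4 184.5] foot z 39.7 tilt deg [ 0.1 -0. ] res 0.78
peg 123 [625.6 184.5] 1.0
```

View pics/final.png

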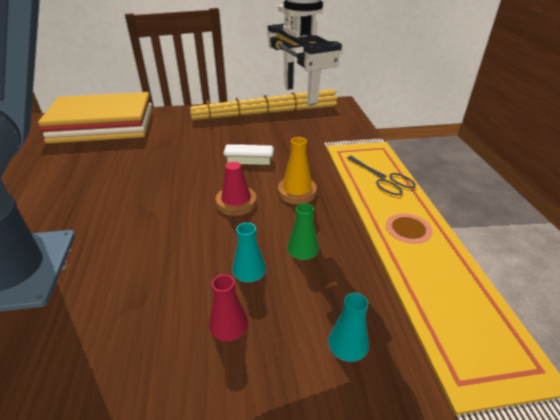

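The final picture shows the gold sleeve nested upright on the gold peg at (298,167), with its foot at about 39.7 and tilt of about 0°. The rose peg (234,185) is empty, the rose sleeve (227,307) is where it was, and the robot is clear. Handing in.

```bash
python3 -c "
from bench import arm; print(arm.hand_in())"
```

```text
the job is handed in; nothing more can be done
None
```

The gold sleeve is nested, wide end down, on the gold peg, and the job was handed in at about 17 s of the 38 s allowed. I gripped it by the nose and lowered it in steps of 0.3–0.5 mm. I stopped when the wrist force showed the tapers had met (about 3 N), backed off, opened the fingers and lifted clear.

**Final checks:** the sleeve axis is within about 0.2 mm of the peg axis. Its foot is at about 39.7 mm (40 expected) and its tilt is about 0.1°. In the last side picture the rose sleeve and the other sleeves look unmoved, the rose peg is empty, and the robot touches nothing.

**Disagreement:** in the camera's depth images the fingertips sat about 42–44 mm higher than the reported TCP height, while x and y agreed. I set the grasp height by the camera, and the lift and nesting heights came out consistent with it. I did not find the cause.

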